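# Take the scanner from its cradle and hold it over the green carton's label

### The arm

A 7-joint arm with a two-finger parallel gripper is mounted at the origin on the work surface. World frame = base frame: x ahead of the robot, y to its left, z up, the work surface at z = 0. Lengths are in m, angles in degrees, forces in N, time in s.
With the tool pointing down it reaches from about 0.425 to 0.875 m from the base axis. Payload 4.7 kg.
Tool frame: the origin (TCP) lies midway between the tips of the shut fingers; the grasp point (between the pads) lies 19 mm behind it (env.grip_depth is the distance from the TCP to the grasp point, in m); z points along the fingers, y is the line along which they close (so a half turn about z gives the same grasp; the last joint's range is limited). The gripper opens to 87 mm and grips with 3 to 60 N. Pads are 19 mm wide; open, the fingers measure 117 mm over their backs; the gripper's body (75 mm by 190 mm) begins 51 mm behind the grasp point.
Start: joints at [72.313, 18.392, -4.016, 83.108, 1.295, 78.541, -3.26], TCP at [0.206, -0.616, 0.223] pointing down, gripper open.
Joint ranges: [-163.93, 163.93], [-17.29, 119.83], [-79.2, 71.16], [3.27, 140.29], [-89.18, 269.18], [5.43, 117.66], [-154.24, 154.24]. Speed limits (degrees/s): [147.25, 147.25, 180, 180, 180, 180, 180].

### API

Orientations are given as [roll, pitch, yaw] about the fixed x, y, z axes, in that order (R = Rz(yaw) Ry(pitch) Rx(roll)).
In Python, from cell import get_obs, optics, env, nets gives the robot as it stands.
- The arm moves only by the shell command python3 -m creep 'ROWS' [FORCE]. ROWS is JSON, a list of rows, each an object of numbers: "wx", "wy", "wz": the turn, a rotation vector about the tool's x, y, z in degrees; "tx", "ty", "tz": the shift along the tool's x, y, z in mm; "gripper": the opening, from -1 (shut) to 1 (fully open). A call has 1 to 5 rows; each row is the pose to reach, as a shift and turn from the pose commanded when the call began, along the tool's axes at that moment; what a row does not reach only later rows make up. A row lasts 1/12 s, in which the tool goes at most 41.7 mm and 7.16 degrees, less where a joint would pass 70% of its speed; a pose out of reach is approached as far as the arm can. A call with a gripper value outside its range is refused whole. The fingers move at their own pace and stop on an object; FORCE is the grip in N (left out, the last holds). Time passes only in rows, so rows that repeat a pose let the fingers close. It gives the time, the measured TCP pose, the force, the opening and the grip force at its end, in the units of the state.
- get_obs(): the state, without advancing time (a new reading comes with each control period).
- optics.read_camera(name): name is "side" or "top" or "wrist"; returns (picture, depth): 420x560x3 uint8, red, green, blue; 420x560 float32, m along the optical axis (not along the pixel's ray), 0 where there is no reading.
- optics.camera_info(name): a dict with "fovy" (degrees; the focal length in pixels is half the picture's height over the tangent of half this angle, whatever the lens; pixels are square), "cx", "cy" (the principal point, pixels), "R" (3x3) and "t" (3): a world point X has camera coordinates R X + t; the wrist camera has in their place "tool_from_camera" (4x4, takes a point from camera to tool coordinates, whose origin is the TCP and whose axes are the flange's). Camera axes: x right, y down, z forward; pixel columns grow to the right and rows downward; lengths in m; the calibration is good to about 2 mm. A picture is of the moment at which its call begins: read the wrist's pose just before it. camera_info takes no time and is no camera call.
- env.sign_off(): hands the job in; it is judged then, once.
Trained networks look in the newest picture that a camera, given by its name, has taken for a name from the list of things; names that differ only in an ending like _2 or _b are one class to them, and where a whole thing is asked for, a point or a joint stands for the part that bears it (a point fixed in the world has none). Each returns a list of dicts, best first, with "confidence" (0 to 1); they miss things now and then, are a little off and sometimes report something else, mostly with a low value. They report only what shows in the picture. A call takes as long as a camera call. They do not tell look-alikes from the thing itself.
- nets.look_for(query, camera): "point" ([x, y, z] in m, in world coordinates, good to about 4 mm: the middle of the surface that is visible of it).
- nets.place_of(query, camera): "point" ([x, y, z] in m, in world coordinates, good to about 4 mm: a listed point, or the origin of a listed thing).
The state is a dict: "time_s": time; "qpos": joint angles; "joint_velocities": joint speeds; "effort": joint torques, N m; "tool_pos": TCP position; "tool_rot": TCP orientation; "force": force on the tool from outside, world axes, zero at the start; "wrist_torque": the same for the moment, N m; "grip_width": finger opening in m; "grasp_force": force on a finger pad.
Only numpy, scipy, OpenCV 4.12 (cv2) and the standard library are available. Lean on these libraries where they do the work, as an engineer would, in place of code of your own. Each camera call takes 0.05 s, during which the arm holds its last target. There are 200 camera calls.

### The job

Get ready to book the carton with the green band into stock: draw the cordless barcode scanner up out of its charging cradle, turn it so that its window looks straight down, and hold it still about 10 cm above the middle of that carton's label. Finish while holding it in the air there: do not let go of it or rest it on anything, and leave the cartons and the two jars where they stand.

Things in the scene. Friction and masses are not known exactly. Their poses are not given: they have to be found in the camera images.
- scanner: pistol-shaped barcode scanner, 0.18 to 0.29 kg, loose in its cradle. Origin: centre of the handle's underside; z up the handle, x to the back (window on the -x side), y across. Black handle 34 (x) by 28 mm (y), red trigger in front. The head on top spans 109 to 181 mm above the foot and droops 15 deg to the front: grey flat-sided body, black nose 36 mm long, 62 wide, 50 high with the red window
- scanner_head (a point): centre of the head's light grey body behind the black nose: 72 mm long, 48 mm wide along the scanner's y, 44 mm high, sides flat and parallel; its top lies about 23 mm above this point while in the cradle. 152 mm above the foot, 10 mm behind the handle's axis. Axes as scanner
- scanner_window (a point): centre of the window, on the front face of the nose, 74 mm from scanner_head. Its z axis is the line of sight, out of the window (in the cradle: forward and 15 degrees below level); its x axis is the scanner's y
- scanner_foot (a point): centre of the underside of the scanner's handle. Same axes as scanner
- cradle: grey charging cradle, fixed to the counter: foot 115 (x) by 100 mm (y), 14 mm high; in its middle an upright pocket, inside 42 (x) by 36 mm (y), walls 4 mm, rim 68 mm and inner floor 14 mm above the counter. The handle stands 54 mm deep in it with 4 mm play all round and comes out straight up. Origin: centre of the underside; z up; x to the back, the scanner looks towards -x
- carton_green: the carton to be booked in: white card, 110 mm (x) by 80 mm (y) by 45 mm high, with a green band 34 mm wide round its -x end and a white label with black bars on the rest of its top. Loose. Origin: centre of the underside, z up
- label_green (a point): middle of the label (60 mm square, flat, facing up) on top of the green-banded carton, 45 mm above the counter. Axes as the carton's
- carton_blue: carton of the same size, look, origin and axes as carton_green but with a blue band, to be left alone
- carton_orange: carton of the same size, look, origin and axes as carton_green but with an orange band, to be left alone
- pot: white-capped specimen jar, 62 mm across, 72 mm high, to be left alone. Origin: centre of the underside
- amber: black-capped amber glass jar, 56 mm across, 80 mm high, to be left alone. Origin: centre of the underside
Mind the look-alikes: they are no part of the job. What is shaped like the scanner but blue or yellow is not meant.

How it is judged (in metres and radians):
On the way:
1. the scanner has been drawn up clear of the cradle's rim, held in the gripper (z of scanner_foot in the frame of cradle above 0.072 m and contact force between scanner and the fingers above 1 N and contact force between scanner and cradle below 0.3 N), for 0.1 s.
At the end, for the whole second after the job is handed in: Scanner held still in the gripper, touching nothing else; its sight line within 20 deg of straight down and within 25 mm (along each window side) of the green label's middle, 60 to 150 mm away; handle's foot over 90 mm up; cartons (green one level) and jars within 15 mm of their places (angle between scanner_window's own z axis and vertical above 2.79 rad and x of label_green in the frame of scanner_window between -0.025 and 0.025 m and y of label_green in the frame of scanner_window between -0.025 and 0.025 m and z of label_green in the frame of scanner_window between 0.06 and 0.15 m and height (world z) of scanner_foot above 0.09 m and contact force between scanner and the fingers above 1 N and contact force between scanner and cradle below 0.2 N and contact force between scanner and carton_green below 0.2 N and contact force between scanner and carton_blue below 0.2 N and contact force between scanner and carton_orange below 0.2 N and contact force between scanner and pot below 0.2 N and contact force between scanner and amber below 0.2 N and linear speed of scanner below 0.03 m/s and angular speed of scanner below 0.2 rad/s and distance of each of carton_green, carton_blue, carton_orange, pot, amber from where it was at the start of the episode below 0.015 m and angle between carton_green's own z axis and vertical below 0.1 rad); the arm keeps its last pose, push and grip.
It fails at once if a carton or jar is shifted by more than 15 mm (distance of any of carton_green, carton_blue, carton_orange, pot, amber from where it was at the start of the episode above 0.015 m).
It fails at once if the scanner is dropped: its window comes below 60 mm above the counter (height (world z) of scanner_window below 0.06 m).
It also fails if it takes over 38 s, if anything falls off the work surface, if the arm or the gripper's body presses on something with over 40 N, if the wrist force passes 120 N, or if a joint passes its speed limit or range.

## Working session

There is one attempt and no reset: what is moved stays moved. The work goes in short steps, Python scripts to look and compute and a shell command to move; the robot and the scene stay as the last step left them, time stands still between calls to the robot, and variables do not carry over. Pictures are saved under pics/ and viewed, at most 10 in all, crops included, and the job is handed in when it is done.

```bash
mkdir -p pics; ls
cat > h.py <<'E'
import numpy as np,cv2
from scipy.spatial.transform import Rotation as R
from cell import get_obs,optics,env,nets
def shot(c,fn):
    im,d=optics.read_camera(c); cv2.imwrite('pics/'+fn,im[:,:,::-1]); np.savez('pics/'+fn+'.npz',im=im,d=d); return im,d
def cam(c,o=None):
    i=optics.camera_info(c); f=210/np.tan(np.radians(i['fovy']/2))
    if 'R' in i: A,t=np.array(i['R']),np.array(i['t'])
    else:
        o=o or get_obs(); T=np.array(i['tool_from_camera']); Rt=R.from_euler('xyz',o['tool_rot'],degrees=True).as_matrix()
        Rc=Rt@T[:3,:3]; p=Rt@T[:3,3]+np.array(o['tool_pos']); A=Rc.T; t=-Rc.T@p
    return f,i['cx'],i['cy'],A,t
def pix(c,X):
    f,cx,cy,A,t=cam(c); p=A@np.array(X)+t; return np.round([cx+f*p[0]/p[2],cy+f*p[1]/p[2]])
def cloud(c,d,o=None):
    f,cx,cy,A,t=cam(c,o); v,u=np.mgrid[:d.shape[0],:d.shape[1]]
    P=np.stack([(u-cx)/f*d,(v-cy)/f*d,d],-1); return (P-t)@A
E
python3 - <<'E'
from h import *
o=get_obs();print(o)
for c in('top','side'):
    shot(c,c+'1.png')
    for q in('scanner_head','scanner_window','scanner','cradle','label_green','carton_green','pot','amber'):
        for r in nets.place_of(q,c): print(c,q,np.round(r['point'],3),round(r['confidence'],2),pix(c,r['point']))
print(optics.camera_info('top'),optics.camera_info('side'))
a=cv2.imread('pics/top1.png');b=cv2.imread('pics/side1.png')
E
```

```text
pics
{'time_s': 0.0, 'qpos': array([72.31484286, 18.43991484, -4.01339612, 83.17430225,  1.29435191,
       78.54126998, -3.26065323]), 'joint_velocities': array([-0.09149261,  0.00811716, -0.06060976, -0.0820939 ,  0.02838269,
       -0.00806172,  0.02080386]), 'effort': array([-6.39753507e-04, -4.91274047e+01, -4.04133741e-01, -3.12528992e+01,
       -6.39001513e-02,  4.35206573e-02,  1.69535642e-04]), 'tool_pos': array([ 0.20593088, -0.61593348,  0.22145679]), 'tool_rot': array([-1.79889711e+02,  5.79000952e-03,  1.84920901e+01]), 'force': array([ 0.3711969 ,  1.0203839 , -0.76897193]), 'wrist_torque': array([ 0.02448866, -0.0203403 ,  0.02275638]), 'grasp_force': 0.0, 'grip_width': 0.08688980637898126}
top scanner_head [ 0.531 -0.417  0.15 ] 0.92 [450. 196.]
top scanner_head [ 0.295 -0.22   0.151] 0.84 [369. 304.]
top scanner_head [ 0.483 -0.233  0.168] 0.76 [371. 217.]
top scanner_head [ 0.4   -0.392  0.152] 0.61 [444. 254.]
top scanner_head [ 0.472 -0.236  0.015] 0.54 [363. 231.]
top scanner_window [ 0.577 -0.362  0.129] 0.92 [422. 178.]
top scanner_window [ 0.417 -0.261  0.146
[... 1405 characters left out ...]
516  0.319 -0.002] 0.63 [185. 358.]
side pot [ 0.75  -0.233 -0.002] 0.91 [248. 181.]
side amber [ 0.721  0.135 -0.002] 0.73 [169. 258.]
{'fovy': 43.81259614999523, 'cx': 283.91040675421294, 'cy': 207.38527737107725, 'R': array([[-0.02322618, -0.99971456, -0.00559855],
       [-0.9842214 ,  0.02384809, -0.17532687],
       [ 0.17541034,  0.00143804, -0.98449436]]), 't': array([-0.02800387,  0.53200364,  1.23633713])} {'fovy': 54.00390649105792, 'cx': 283.96502177635995, 'cy': 205.87259233487558, 'R': array([[-0.87204983, -0.48939747, -0.00438266],
       [-0.2732251 ,  0.49424606, -0.82526897],
       [ 0.40605066, -0.71847821, -0.56472287]]), 't': array([0.43575773, 0.24470634, 0.73028002])}
```

View pics/top1.png

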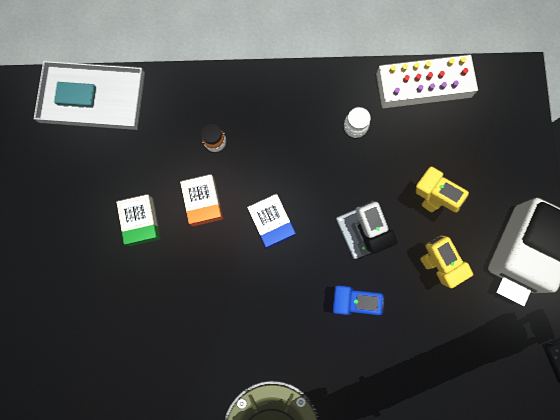

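Run:
```python
import cv2
a=cv2.imread('pics/top1.png')
cv2.imwrite('pics/crop1.png',cv2.resize(a[150:330,310:490],(600,600),interpolation=cv2.INTER_CUBIC))
```

```text
(no output)
```

View pics/crop1.png

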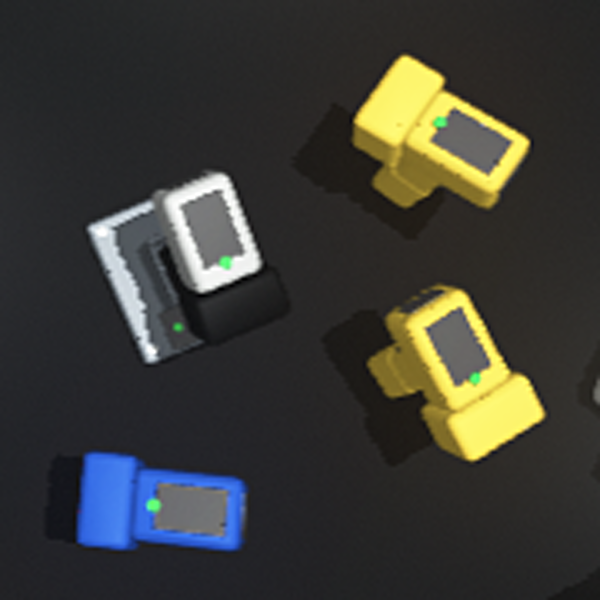

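View pics/side1.png

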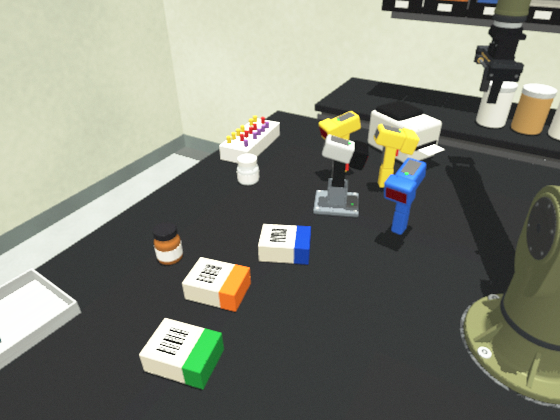

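The scanner is the grey-headed one standing in the cradle, at top px (371,217), side px (336,149). The blue one (358,302) and the yellow ones (440,190) and (447,262) are look-alikes, and the crop confirms this. The green carton is at top px (137,218). The measured head height of 0.166 agrees with 14 + 152 mm.

My plan is to grip the head's sides with the tool leaning 25° towards the front, so that the final pose has the tool leaning about 50° outward.

```bash
cat >> h.py <<'E'
def rowto(p,M):
    """shift (mm) and rotvec (deg) in current tool axes to world pose p,M"""
    o=get_obs(); T=R.from_euler('xyz',o['tool_rot'],degrees=True).as_matrix()
    print('t',np.round(T.T@(np.array(p)-o['tool_pos'])*1e3,1),'w',np.round(R.from_matrix(T.T@M).as_rotvec(degrees=True),1))
def toolM(yaw,lean):
    """tool x horizontal-ish along yaw, z leaning by `lean` deg from down toward -x"""
    return (R.from_euler('z',yaw,degrees=True)*R.from_euler('y',lean,degrees=True)*R.from_euler('x',180,degrees=True)).as_matrix()
E
python3 - <<'E'
from h import *
M=toolM(22,25); print(M[:,2])
d=np.load('pics/top1.png.npz'); P=cloud('top',d['d']); m=(np.hypot(P[...,0]-.484,P[...,1]+.233)<.06)&(P[...,2]>.17)&(P[...,2]<.21)
Q=P[m]; r=cv2.minAreaRect((Q[:,:2]*1000).astype(np.float32)); print(len(Q),Q.mean(0),r,Q[:,2].max())
rowto(np.array([.484,-.233,.166])-M[:,2]*.081,M)
E
```

```text
[-0.39184483 -0.15831559 -0.90630779]
920 [ 0.46822076 -0.23544545  0.1830786 ] ((471.433349609375, -238.71139526367188), (91.34393310546875, 61.16606521606445), 16.58530616760254) 0.1977091237381876
t [ 419.3 -277.6  -16.8] w [ -0.8 -25.   -3.4]
```

```bash
python3 -m creep '[{"tz":-40},{"tz":-80},{"tz":-110}]'
```

```text
validation failed for argument at $[0]...
```

```bash
python3 -m creep '[{"wx":0,"wy":0,"wz":0,"tx":0,"ty":0,"tz":-40,"gripper":1},{"wx":0,"wy":0,"wz":0,"tx":0,"ty":0,"tz":-80,"gripper":1},{"wx":0,"wy":0,"wz":0,"tx":0,"ty":0,"tz":-110,"gripper":1}]'
```

```text
time_s: 1.15
tool_pos: [0.2062, -0.6166, 0.3355]
tool_rot: [179.9, -0.0, 18.5]
force: [0.3, -1.8, 0.4]
grip_width: 0.0869
grasp_force: 0.0
```

```bash
python3 -m creep '[{"wx":0,"wy":0,"wz":0,"tx":33,"ty":-22,"tz":0,"gripper":1},{"wx":0,"wy":0,"wz":0,"tx":66,"ty":-44,"tz":0,"gripper":1},{"wx":0,"wy":0,"wz":0,"tx":99,"ty":-66,"tz":0,"gripper":1},{"wx":0,"wy":0,"wz":0,"tx":132,"ty":-88,"tz":0,"gripper":1},{"wx":0,"wy":0,"wz":0,"tx":165,"ty":-110,"tz":0,"gripper":1}]'
python3 -m creep '[{"wx":0,"wy":0,"wz":0,"tx":33,"ty":-22,"tz":0,"gripper":1},{"wx":0,"wy":0,"wz":0,"tx":66,"ty":-44,"tz":0,"gripper":1},{"wx":0,"wy":0,"wz":0,"tx":99,"ty":-66,"tz":0,"gripper":1},{"wx":0,"wy":0,"wz":0,"tx":132,"ty":-88,"tz":0,"gripper":1},{"wx":0,"wy":0,"wz":0,"tx":165,"ty":-110,"tz":0,"gripper":1}]'
python3 -m creep '[{"wx":0,"wy":-6,"wz":0,"tx":25,"ty":-15,"tz":5,"gripper":1},{"wx":0,"wy":-12,"wz":-1,"tx":45,"ty":-30,"tz":10,"gripper":1},{"wx":0,"wy":-18,"wz":-2,"tx":65,"ty":-45,"tz":15,"gripper":1},{"wx":0,"wy":-25,"wz":-3,"tx":85,"ty":-57,"tz":20,"gripper":1},{"wx":0,"wy":-25,"wz":-3,"tx":89,"ty":-57,"tz":30,"gripper":1}]'
python3 - <<'E'
from h import *
o=get_obs(); print(o['qpos'],o['joint_velocities'])
shot('wrist','w1.png')
for q in('scanner_head','scanner_window','cradle'):
    for r in nets.place_of(q,'wrist'): print(q,np.round(r['point'],3),round(r['confidence'],2),pix('wrist',r['point']))
M=toolM(22,25)
rowto(np.array([.484,-.233,.166])-M[:,2]*.081,M)
E
```

```text
time_s: 1.57
tool_pos: [0.3286, -0.4582, 0.3328]
tool_rot: [180.0, -0.0, 18.5]
force: [0.4, -0.4, 0.5]
grip_width: 0.087
grasp_force: 0.0
time_s: 1.98
tool_pos: [0.4502, -0.3014, 0.333]
tool_rot: [179.9, -0.0, 18.5]
force: [1.7, -0.7, -0.3]
grip_width: 0.087
grasp_force: 0.0
time_s: 2.4
tool_pos: [0.5208, -0.2118, 0.2951]
tool_rot: [-178.5, 25.4, 22.9]
force: [0.2, 1.4, -3.4]
grip_width: 0.0866
grasp_force: 0.0
[ 30.05976615  24.65406265 -27.05874147  72.84312753  21.38439159
 108.24618744 -61.97551811] [  2.49770361   0.65780677   3.51698776   9.60272248  -2.12930762
 -15.56673745  -2.42327955]
scanner_head [ 0.402 -0.391  0.153] 0.81 [371. 260.]
scanner_head [ 0.486 -0.233  0.169] 0.58 [279. 177.]
scanner_head [ 0.532 -0.422  0.151] 0.58 [468. 191.]
scanner_window [ 0.576 -0.361  0.133] 0.83 [441. 121.]
scanner_window [ 0.415 -0.262  0.145] 0.81 [277. 217.]
cradle [ 0.472 -0.238  0.002] 0.84 [276. 110.]
cradle [ 0.485 -0.235  0.167] 0.21 [277. 172.]
t [27.2 -0.3 56.9] w [-0.8  0.  -0.3]
```

View pics/w1.png

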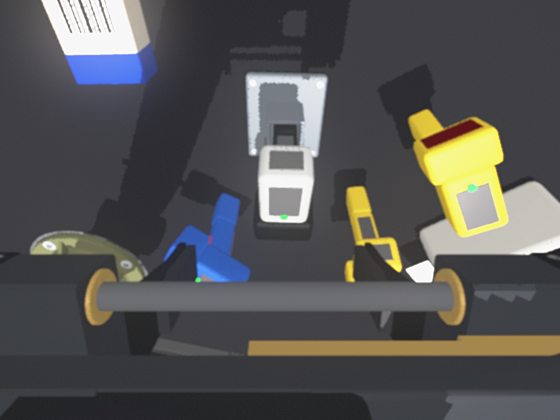

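The wrist view shows the grey scanner at px (285,190) in its cradle, square to the tool and between the open fingers. It agrees with the measurement, so I go in.

```bash
python3 -m creep '[{"wx":-1,"wy":0,"wz":0,"tx":14,"ty":0,"tz":28,"gripper":1},{"wx":-1,"wy":0,"wz":0,"tx":28,"ty":0,"tz":57,"gripper":1},{"wx":-1,"wy":0,"wz":0,"tx":28,"ty":0,"tz":57,"gripper":1}]'
python3 - <<'E'
from h import *
M=toolM(22,25)
rowto(np.array([.485,-.233,.166])+M[:,2]*.019,M)
E
```

```text
time_s: 2.85
tool_pos: [0.5135, -0.2211, 0.2363]
tool_rot: [179.8, 25.2, 21.6]
force: [-1.4, 0.4, -0.7]
grip_width: 0.0869
grasp_force: 0.0
t [ 2.1  0.4 95.7] w [-0.   0.2 -0.4]
```

```bash
python3 -m creep '[{"wx":0,"wy":0,"wz":0,"tx":2,"ty":0,"tz":25,"gripper":1},{"wx":0,"wy":0,"wz":0,"tx":2,"ty":0,"tz":50,"gripper":1},{"wx":0,"wy":0,"wz":0,"tx":2,"ty":0,"tz":70,"gripper":1},{"wx":0,"wy":0,"wz":0,"tx":2,"ty":0,"tz":86,"gripper":1},{"wx":0,"wy":0,"wz":0,"tx":2,"ty":0,"tz":95,"gripper":1}]'
python3 - <<'E'
from h import *
for q in('scanner_head','scanner_window'):
  for c in('side','top'):
    shot(c,c+'2.png')
    for r in nets.place_of(q,c): print(c,q,np.round(r['point'],3),round(r['confidence'],2))
M=toolM(22,25)
rowto(np.array([.485,-.233,.166])+M[:,2]*.019,M)
E
```

```text
time_s: 3.27
tool_pos: [0.4797, -0.2369, 0.1538]
tool_rot: [179.5, 25.0, 21.4]
force: [-1.2, -1.0, -0.1]
grip_width: 0.087
grasp_force: 0.0
side scanner_head [ 0.488 -0.235  0.166] 0.79
side scanner_head [ 0.402 -0.391  0.154] 0.67
side scanner_head [ 0.531 -0.415  0.153] 0.64
side scanner_head [ 0.297 -0.22   0.151] 0.59
top scanner_head [ 0.529 -0.418  0.147] 0.79
top scanner_head [ 0.401 -0.393  0.154] 0.71
side scanner_window [ 0.418 -0.258  0.15 ] 0.94
side scanner_window [ 0.306 -0.147  0.138] 0.91
side scanner_window [ 0.342 -0.422  0.131] 0.59
top scanner_window [ 0.341 -0.429  0.132] 0.68
top scanner_window [ 0.575 -0.361  0.132] 0.56
top scanner_window [ 0.413 -0.262  0.147] 0.35
t [-2.6 -0.1  6.1] w [ 0.2 -0.1 -0.3]
```

```bash
python3 -m creep '[{"wx":0,"wy":0,"wz":0,"tx":0,"ty":0,"tz":0,"gripper":0.2},{"wx":0,"wy":0,"wz":0,"tx":0,"ty":0,"tz":0,"gripper":0.2},{"wx":0,"wy":0,"wz":0,"tx":0,"ty":0,"tz":0,"gripper":-1},{"wx":0,"wy":0,"wz":0,"tx":0,"ty":0,"tz":0,"gripper":-1},{"wx":0,"wy":0,"wz":0,"tx":0,"ty":0,"tz":0,"gripper":-1}]' 50
python3 -m creep '[{"wx":0,"wy":0,"wz":0,"tx":0,"ty":0,"tz":0,"gripper":-1},{"wx":0,"wy":0,"wz":0,"tx":0,"ty":0,"tz":0,"gripper":-1},{"wx":0,"wy":0,"wz":0,"tx":0,"ty":0,"tz":0,"gripper":-1},{"wx":0,"wy":0,"wz":0,"tx":0,"ty":0,"tz":0,"gripper":-1}]' 50
python3 -c "
from h import *
print(get_obs()['wrist_torque']); o=get_obs(); T=R.from_euler('xyz',o['tool_rot'],degrees=True).as_matrix(); print('up 100mm in tool',T.T@[0,0,100])"
```

```text
time_s: 4.08
tool_pos: [0.4812, -0.2343, 0.152]
tool_rot: [179.7, 25.0, 21.7]
force: [-0.5, 0.7, 0.4]
grip_width: 0.0615
grasp_force: 0.0
time_s: 4.42
tool_pos: [0.4811, -0.2343, 0.1521]
tool_rot: [179.7, 25.0, 21.7]
force: [0.5, -0.0, -0.4]
grip_width: 0.0477
grasp_force: 50.0
[ 0.1459468  -0.46155163 -0.06415328]
up 100mm in tool [-42.2549332    0.45098489 -90.6328706 ]
```

Gripped at 47.7 mm, which matches the 48 mm head. Next, straight up.

```bash
python3 -m creep '[{"wx":0,"wy":0,"wz":0,"tx":-4.2,"ty":0,"tz":-9.1,"gripper":-1},{"wx":0,"wy":0,"wz":0,"tx":-8.5,"ty":0.1,"tz":-18.1,"gripper":-1},{"wx":0,"wy":0,"wz":0,"tx":-12.7,"ty":0.1,"tz":-27.2,"gripper":-1},{"wx":0,"wy":0,"wz":0,"tx":-16.9,"ty":0.2,"tz":-36.3,"gripper":-1},{"wx":0,"wy":0,"wz":0,"tx":-21.1,"ty":0.2,"tz":-45.3,"gripper":-1}]'
python3 -m creep '[{"wx":0,"wy":0,"wz":0,"tx":-4.2,"ty":0,"tz":-9.1,"gripper":-1},{"wx":0,"wy":0,"wz":0,"tx":-8.5,"ty":0.1,"tz":-18.1,"gripper":-1},{"wx":0,"wy":0,"wz":0,"tx":-16.9,"ty":0.2,"tz":-36.3,"gripper":-1},{"wx":0,"wy":0,"wz":0,"tx":-29.6,"ty":0.2,"tz":-63.4,"gripper":-1},{"wx":0,"wy":0,"wz":0,"tx":-38,"ty":0.2,"tz":-81.6,"gripper":-1}]'
python3 -m creep '[{"wx":0,"wy":0,"wz":0,"tx":0,"ty":0,"tz":0,"gripper":-1},{"wx":0,"wy":0,"wz":0,"tx":0,"ty":0,"tz":0,"gripper":-1},{"wx":0,"wy":0,"wz":0,"tx":0,"ty":0,"tz":0,"gripper":-1}]'
python3 - <<'E'
from h import *
shot('side','s3.png')
for q in('scanner_head','scanner_window','scanner_foot','label_green'):
    for r in nets.place_of(q,'side')[:5]: print(q,np.round(r['point'],3),round(r['confidence'],2))
print(get_obs()['qpos'])
E
```

```text
time_s: 4.83
tool_pos: [0.4815, -0.2343, 0.2036]
tool_rot: [179.7, 24.9, 21.7]
force: [0.1, 0.4, -2.3]
grip_width: 0.0477
grasp_force: 50.0
time_s: 5.25
tool_pos: [0.4812, -0.2341, 0.2948]
tool_rot: [179.6, 24.9, 21.7]
force: [1.5, -0.9, -2.1]
grip_width: 0.0476
grasp_force: 50.0
time_s: 5.5
tool_pos: [0.4808, -0.2339, 0.2912]
tool_rot: [179.8, 25.0, 21.7]
force: [-0.2, 0.1, -3.6]
grip_width: 0.0476
grasp_force: 50.0
scanner_head [ 0.532 -0.416  0.151] 0.97
scanner_head [ 0.482 -0.233  0.306] 0.83
scanner_head [ 0.295 -0.217  0.151] 0.83
scanner_head [ 0.402 -0.392  0.153] 0.58
scanner_window [ 0.42  -0.258  0.288] 0.9
scanner_window [ 0.302 -0.15   0.137] 0.81
scanner_window [ 0.342 -0.42   0.131] 0.65
scanner_window [ 0.575 -0.363  0.134] 0.64
scanner_window [ 0.748 -0.234 -0.003] 0.33
scanner_foot [ 0.533 -0.409  0.   ] 0.9
scanner_foot [ 0.303 -0.215 -0.   ] 0.79
scanner_foot [ 0.471 -0.238  0.151] 0.75
scanner_foot [ 0.392 -0.394  0.002] 0.61
scanner_foot [0.719 0.134 0.002] 0.33
label_green [0.528 0.323 0.044] 0.58
[ 33.54137149  19.56344404 -26.49243574  79.58862442  21.12776009
 104.67371301 -60.08019702]
```

View pics/s3.png

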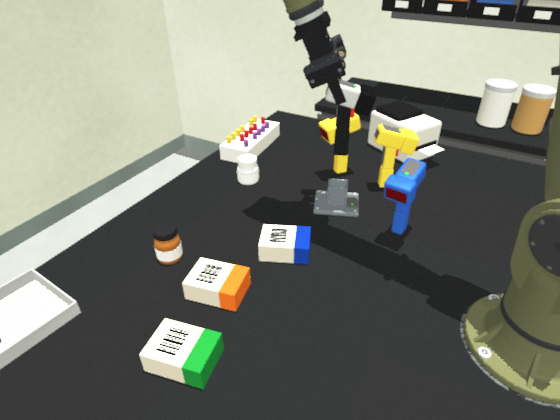

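The side view shows the scanner (head px (343,92), foot about (341,170)) hanging upright and clear of the cradle (rim px (337,183)). Next I work out the transfer.

Run:
```python
from h import *
d=np.load('pics/top1.png.npz'); P=cloud('top',d['d']); m=(np.hypot(P[...,0]-.52,P[...,1]-.322)<.1)&(P[...,2]>.035)&(P[...,2]<.055)&(P[...,1]>.26)
Q=P[m]; r=cv2.minAreaRect((Q[:,:2]*1000).astype(np.float32)); print('carton',len(Q),r,Q[:,2].mean())
g=d['im'].astype(int); gm=m&(g[...,1]>g[...,0]+40); print('band',P[gm].mean(0)); c=np.array(r[0])/1e3; b=P[gm].mean(0)[:2]; u=(c-b)/np.linalg.norm(c-b); print('label',c+.017*u, u)
o=get_obs(); T0=R.from_euler('xyz',o['tool_rot'],degrees=True).as_matrix(); p0=np.array(o['tool_pos'])
off=T0.T@(np.array([.484,-.2335,.3055])-p0); print('off',off)
Lb=np.array([*(c+.017*u),.045]); Mf=toolM(31,-50); pf=Lb+[0,0,.174]-Mf@off; print('final tcp',pf)
W=[((.50,-.06,.30),toolM(25,8)),((.48,.12,.30),toolM(28,-16)),(( .445,.275,.30),toolM(31,-40)),(pf,Mf)]
T,p=T0,p0
for q,M in W:
    q=np.array(q); print('t',np.round(T.T@(q-p)*1e3,1),'w',np.round(R.from_matrix(T.T@M).as_rotvec(degrees=True),1)); T,p=M,q
```

```text
carton 1492 ((511.3478698730469, 324.3218688964844), (111.02729034423828, 82.32013702392578), 11.5979585647583) 0.04497256845506652
band [0.47357161 0.31557768 0.04503891]
label [0.52790996 0.32815555] [0.97424075 0.22551046]
off [-0.0031628   0.00078926 -0.01452695]
final tcp [0.5387849  0.33561064 0.2120851 ]
t [  70.8 -154.3  -43.6] w [-0.7 17.1 -3.1]
t [  57.4 -171.6   -8.1] w [ 0.2 24.  -3. ]
t [  40.2 -153.3   11.5] w [ 1.4 24.  -2.7]
t [ 29.   -3.7 139.1] w [ 0. 10.  0.]
```

```bash
python3 -m creep '[{"wx":0,"wy":3.4,"wz":-0.6,"tx":14,"ty":-31,"tz":-9,"gripper":-1},{"wx":0,"wy":6.8,"wz":-1.2,"tx":28,"ty":-62,"tz":-17,"gripper":-1},{"wx":0,"wy":10.2,"wz":-1.8,"tx":42,"ty":-93,"tz":-26,"gripper":-1},{"wx":0,"wy":13.6,"wz":-2.4,"tx":57,"ty":-124,"tz":-35,"gripper":-1},{"wx":-0.7,"wy":17,"wz":-3,"tx":71,"ty":-154,"tz":-44,"gripper":-1}]'
python3 -m creep '[{"wx":0,"wy":4.8,"wz":-0.6,"tx":11,"ty":-34,"tz":-2,"gripper":-1},{"wx":0,"wy":9.6,"wz":-1.2,"tx":23,"ty":-69,"tz":-3,"gripper":-1},{"wx":0,"wy":14.4,"wz":-1.8,"tx":34,"ty":-103,"tz":-5,"gripper":-1},{"wx":0,"wy":19.2,"wz":-2.4,"tx":46,"ty":-137,"tz":-6,"gripper":-1},{"wx":0.2,"wy":24,"wz":-3,"tx":57,"ty":-172,"tz":-8,"gripper":-1}]'
python3 -c "
from h import *
o=get_obs();print(o['qpos'],o['tool_pos'],o['tool_rot'])
rowto((.445,.275,.30),toolM(31,-40))"
```

```text
time_s: 6.17
tool_pos: [0.5007, -0.0589, 0.3009]
tool_rot: [179.9, 7.9, 24.9]
force: [0.1, -0.4, -2.8]
grip_width: 0.0474
grasp_force: 50.0
time_s: 6.58
tool_pos: [0.4797, 0.1214, 0.3005]
tool_rot: [179.9, -16.1, 27.9]
force: [0.2, 1.3, -2.2]
grip_width: 0.0476
grasp_force: 50.0
[ 28.8195873  -16.2050973  -34.72972716 108.6053023  -15.93243009
  70.16978762 -64.61777763] [0.47965808 0.12139437 0.30050292] [179.86767047 -16.12179517  27.93652821]
t [  39.6 -152.    11.6] w [ 1.6 23.9 -2.7]
```

Joint 2 is close to its range (-16.2 against a limit of -17.3), so the next waypoint goes further out.

Run:
```python
from h import *
o=get_obs(); T=R.from_euler('xyz',o['tool_rot'],degrees=True).as_matrix();p=o['tool_pos']
for q,M in [((.55,.23,.30),toolM(30,-30)),((.555,.336,.27),toolM(31,-50)),((.5388,.3356,.2121),toolM(31,-50))]:
    q=np.array(q); print('t',np.round(T.T@(q-p)*1e3,1),'w',np.round(R.from_matrix(T.T@M).as_rotvec(degrees=True),1)); T,p=M,q
```

```text
t [108.4 -63.1  31.7] w [ 0.9 13.9 -1.9]
t [ 34.6 -89.3  54.6] w [ 0.6 20.  -0.8]
t [-53.4  -8.   26.4] w [0. 0. 0.]
```

```bash
python3 -m creep '[{"wx":0,"wy":2.8,"wz":-0.4,"tx":22,"ty":-13,"tz":6,"gripper":-1},{"wx":0,"wy":5.6,"wz":-0.8,"tx":43,"ty":-25,"tz":13,"gripper":-1},{"wx":0.4,"wy":8.4,"wz":-1.2,"tx":65,"ty":-38,"tz":19,"gripper":-1},{"wx":0.6,"wy":11.2,"wz":-1.6,"tx":87,"ty":-50,"tz":25,"gripper":-1},{"wx":0.9,"wy":14,"wz":-2,"tx":108,"ty":-63,"tz":32,"gripper":-1}]'
python3 -m creep '[{"wx":0,"wy":4,"wz":0,"tx":7,"ty":-18,"tz":11,"gripper":-1},{"wx":0,"wy":8,"wz":0,"tx":14,"ty":-36,"tz":22,"gripper":-1},{"wx":0.3,"wy":12,"wz":-0.4,"tx":21,"ty":-54,"tz":33,"gripper":-1},{"wx":0.5,"wy":16,"wz":-0.6,"tx":28,"ty":-72,"tz":44,"gripper":-1},{"wx":0.6,"wy":20,"wz":-0.8,"tx":35,"ty":-89,"tz":55,"gripper":-1}]'
python3 - <<'E'
from h import *
o=get_obs();print(o['qpos'])
shot('side','s4.png')
for q in('scanner_head','scanner_window','scanner_foot'):
    for r in nets.place_of(q,'side')[:5]:
        if r['point'][1]>0: print(q,np.round(r['point'],3),round(r['confidence'],2))
rowto((.5388,.3356,.2121),toolM(31,-50))
E
```

```text
time_s: 7.0
tool_pos: [0.5503, 0.2291, 0.2993]
tool_rot: [179.9, -30.0, 30.2]
force: [0.2, -0.4, -2.4]
grip_width: 0.048
grasp_force: 50.0
time_s: 7.42
tool_pos: [0.5547, 0.3348, 0.268]
tool_rot: [179.8, -50.0, 31.3]
force: [0.0, 1.0, -3.2]
grip_width: 0.0479
grasp_force: 50.0
[ 11.9801204  -15.746873   -40.67877469 124.96159436 -29.63316297
  18.66009016 -67.187063  ]
scanner_head [0.543 0.328 0.272] 0.85
scanner_window [0.547 0.327 0.202] 0.67
scanner_window [ 0.512  0.319 -0.002] 0.24
scanner_foot [0.662 0.402 0.223] 0.92
t [-50.9  -9.4  26. ] w [-0.1  0.2  0.2]
```

View pics/s4.png

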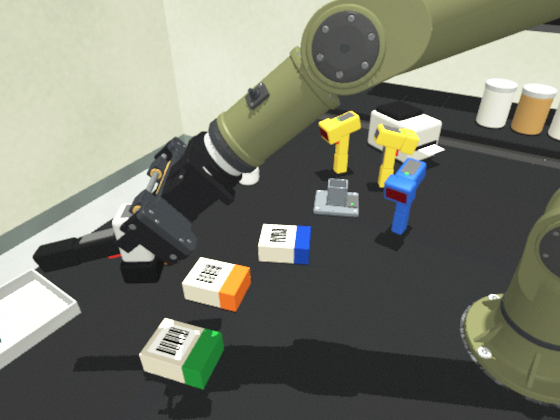

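The side view shows the scanner held with its nose down (nose px (143,268)) and its handle level, to the left over the counter. It is short of and above the green carton (183,345). I lower it now.

```bash
python3 -m creep '[{"wx":0,"wy":0,"wz":0,"tx":-13,"ty":-2,"tz":7,"gripper":-1},{"wx":0,"wy":0,"wz":0,"tx":-26,"ty":-5,"tz":13,"gripper":-1},{"wx":0,"wy":0,"wz":0,"tx":-38,"ty":-7,"tz":20,"gripper":-1},{"wx":0,"wy":0,"wz":0,"tx":-51,"ty":-9,"tz":26,"gripper":-1},{"wx":0,"wy":0,"wz":0,"tx":-51,"ty":-9,"tz":26,"gripper":-1}]'
python3 - <<'E'
from h import *
for c in('side','top','wrist'):
  shot(c,c+'5.png')
  for q in('scanner_head','scanner_window','scanner_foot','label_green'):
    for r in nets.place_of(q,c)[:5]:
        if r['point'][1]>0.2: print(c,q,np.round(r['point'],3),round(r['confidence'],2))
o=get_obs();print(o['qpos'])
rowto((.5388,.3356,.2121),toolM(31,-50))
T=R.from_euler('xyz',o['tool_rot'],degrees=True).as_matrix()
h=T@[-.00316,.0008,-.0145]+o['tool_pos']; s=T@toolM(31,-50).T@[0,0,-1]; print('model window',h+.074*s,s)
E
```

```text
time_s: 8.03
tool_pos: [0.5393, 0.3336, 0.2105]
tool_rot: [179.9, -49.6, 31.1]
force: [-1.4, -0.4, -4.5]
grip_width: 0.0479
grasp_force: 50.0
side scanner_head [0.527 0.327 0.215] 0.64
side scanner_window [0.53  0.33  0.144] 0.85
side scanner_foot [0.649 0.398 0.164] 0.89
side label_green [0.524 0.325 0.045] 0.96
top scanner_head [0.53  0.331 0.22 ] 0.96
top scanner_foot [0.656 0.405 0.177] 0.59
top label_green [0.53  0.324 0.048] 0.68
wrist scanner_foot [0.654 0.403 0.171] 0.75
[ 10.62453525 -13.04912065 -42.49090136 129.99546124 -30.61583518
  10.86681949 -66.53944856]
t [-2.3 -1.2  0.1] w [ 0.  -0.   0.1]
model window [0.52987369 0.32778372 0.14682832] [ 9.98317201e-04 -1.52046343e-03 -9.99998346e-01]
```

View pics/side5.png

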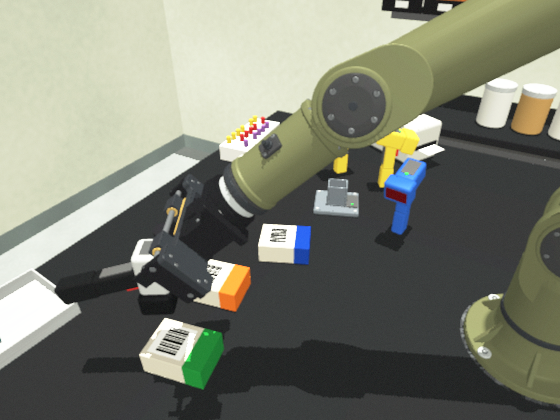

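The window at (0.530, 0.329, 0.146) stands over the label at (0.527, 0.326, 0.045) and looks straight down. In the side view the nose (160,300) hangs clear above the carton. I let it settle and hand in.

```bash
python3 -m creep '[{"wx":0,"wy":0,"wz":0,"tx":0,"ty":0,"tz":0,"gripper":-1},{"wx":0,"wy":0,"wz":0,"tx":0,"ty":0,"tz":0,"gripper":-1},{"wx":0,"wy":0,"wz":0,"tx":0,"ty":0,"tz":0,"gripper":-1},{"wx":0,"wy":0,"wz":0,"tx":0,"ty":0,"tz":0,"gripper":-1},{"wx":0,"wy":0,"wz":0,"tx":0,"ty":0,"tz":0,"gripper":-1}]'
python3 -c "
from h import *
print(np.abs(get_obs()['joint_velocities']).max()); print(env.sign_off())"
```

```text
time_s: 9.2
tool_pos: [0.5407, 0.3353, 0.2139]
tool_rot: [179.8, -50.0, 31.2]
force: [-0.4, -0.1, -3.1]
grip_width: 0.0475
grasp_force: 50.0
0.12324735189147419
the job is handed in; nothing more can be done
None
```

I handed the job in at about 9 s: the scanner is held still, its window facing straight down about 10 cm above the green carton's label and, by my last measurement, about 4 mm off the label's middle; the sign-off gave no verdict.

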